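Take the bayonet adapter head off the test set

TASK

Take the adapter head off the test set: press the release button beside it fully down (it stays down), turn the head anticlockwise (seen from above) roughly a quarter turn until you feel its stop, then lift it straight off the mount and stand it upright inside the shallow tray, and let go. Do it gently by feel, without forcing button, mount or tray, and leave the screwdriver, the glass valve and the multimeter where they are.

Things in the scene. Friction and masses are not known exactly. Their poses are not given: they have to be found in the camera images.
- testset: Fixed grey metal case, 180 x 180 mm, 60 mm high, that carries the bayonet mount in the middle of its flat top and the release button beside it. Origin: middle of its underside, on the bench; z up, x level from the mount axis towards the button.
- mount_center (a point): On the mount's upright axis at the height of the case top; axes as the case. Aluminium ring 74 mm across, 13 mm high, bore 43 mm; the head has 1.5 mm play all round. A sprung pad in its floor pushes the head up with 8 N (6 N when 7 mm up), so the head's two lugs press up under the ring's lips and drag (some 0.1 Nm) while turning. Forcing damages it: all contact forces on it summed, 13 N of which are the spring's, must stay under 32 N.
- button_top (a point): Centre of the top of the black round release button, 22 mm across, 66 mm from the mount axis along the mount's x; up, it is 24 mm above the case top. It slides straight down to an end stop against a steady drag of about 5 N, and stays where left (no spring). More than 20 N on it damages it.
- release (a joint): Travel of the release button in m: 0 to 0.0015 at the start (head locked), 0.0065 fully down. It carries a steel tooth, 8 mm wide, 40 to 48 mm from the mount axis, that stands between the two prongs of the head's ear; the head is free to turn once the travel is over 0.0055.
- head: Adapter head, loose, 0.24 to 0.36 kg, 71 mm high. From below: steel spigot 40 mm across, 14.5 mm high, with two lugs (56 mm over them); aluminium flange 68 mm across, 5.5 mm thick, with a forked ear reaching 48 mm from the axis; ribbed rubber barrel. Origin: centre of the spigot's underside, 1.5 mm above mount_center when locked; z up, x to the ear (along the mount's x when locked).
- head_grip (a point): Point to grip: on the axis half-way up the head's round barrel (48 mm across, 50 mm high), 45 mm above the head's origin, 25 mm above the flange. Unlocked, the head turns anticlockwise from above to a hard stop, met after 55 to 90 degrees (0.95 to 1.55 rad), different each time. Only in the last 6 degrees are its lugs clear: there the spring lifts it some 5 mm by itself; it is out of the mount 15 mm above its locked height.
- tray_floor (a point): Centre of the inner floor of the fixed shallow steel tray with a dark rubber mat, 150 x 150 mm outside, 16 mm high, walls and floor 4 mm; this point is 4 mm above the bench. z up, x along one side. A head standing in the tray has its grip point 45 mm above this. The head must not land in it with more than 40 N.
- tray: The same tray; origin at the middle of its underside, axes as tray_floor.
- multimeter: Bystander: grey handheld multimeter lying flat, 160 x 80 x 42 mm; origin at the middle of its underside, x along its length.
- valve: Bystander: small glass valve standing on its black base, 44 mm across, 91 mm high; origin at the middle of its underside.
- screwdriver: Bystander: screwdriver lying on the bench, 170 mm long, along its own x (handle towards -x); origin at the middle of its underside.

How it is judged:
On the way, in this order (a step that is already met when the one before it is completed fails the run):
1. the release button is pressed down while the head still sits locked in the mount (value of joint release above 0.0055 m and angle between the x axis of head_grip and the x axis of mount_center, either way round below 0.3 rad and horizontal distance between head_grip and mount_center below 0.012 m and z of head_grip in the frame of mount_center below 0.06 m), for 0.1 s.
2. the head is turned about a quarter turn in the mount, lugs at the gaps (angle between the x axis of head_grip and the x axis of mount_center, either way round above 0.85 rad and horizontal distance between head_grip and mount_center below 0.012 m and z of head_grip in the frame of mount_center below 0.06 m), for 0.1 s.
3. the head is lifted off, clear above the mount (z of head_grip in the frame of mount_center above 0.064 m), for 0.1 s.
At the end, for the whole second after the job is handed in: The head stands upright (within 7 degrees) and at rest on the tray's floor, its axis within 45 mm of the tray's centre along each side of the tray, released (x of head_grip in the frame of tray_floor between -0.045 and 0.045 m and y of head_grip in the frame of tray_floor between -0.045 and 0.045 m and z of head_grip in the frame of tray_floor between 0.042 and 0.048 m and angle between head_grip's own z axis and vertical below 0.12 rad and linear speed of head below 0.02 m/s); the robot touches nothing.
It fails at once if the release button is pushed with more than 20 N (contact force between any of the fingers, the arm and release above 20 N).
It fails at once if the head is forced against the mount or its lock with more than 32 N in all, the spring included (contact force between head and testset above 32 N).
It fails at once if the head is dropped or pushed into the tray with more than 40 N (contact force between head and tray above 40 N).
It fails at once if the screwdriver, the glass valve or the multimeter is moved more than 30 mm, or the valve is knocked over (distance of any of multimeter, valve, screwdriver from where it was at the start of the episode above 0.03 m or angle between valve's own z axis and vertical above 0.5 rad).
It also fails if it takes over 72 s, if anything falls off the work surface, if the arm or the gripper's body presses on something with over 40 N, if the wrist force passes 120 N, or if a joint passes its speed limit or range.

ROBOT

A 6-joint arm with a two-finger parallel gripper is mounted at the origin on the work surface. World frame = base frame: x ahead of the robot, y to its left, z up, the work surface at z = 0. Lengths are in m, angles in rad, forces in N, time in s.
With the tool pointing down it reaches from about 0.325 to 0.925 m from the base axis. Payload 3.1 kg.
Tool frame: the origin (TCP) lies midway between the tips of the shut fingers; the grasp point (between the pads) lies 19 mm behind it; z points along the fingers, x is the direction in which the jaws open and shut, and the axes are right-handed (so a half turn about z gives the same grasp; the last joint's range is limited). The gripper opens to 85 mm and grips with 20 to 120 N. Pads are 22 mm wide; open, the fingers measure 114 mm over their backs; the gripper's body (76 mm by 85 mm) begins 54 mm behind the grasp point. The pads swing forward as they close: fully open they stand 13 mm farther back than shut.
Start: joints at [-1.305, 0.217, 1.613, -0, 1.311, -0.112], TCP at [0.231, -0.581, 0.231] pointing down, gripper open.
Joint ranges: [-2.75, 2.75], [-0.78, 2.1], [0.31, 2.55], [-1.13, 4.27], [0.13, 2.63], [-2.58, 2.58]. Speed limits (rad/s): [2.79, 2.79, 3.14, 3.14, 3.14, 3.14].

INTERFACE

Orientations are given as a unit quaternion [x, y, z, w].
In Python, from workcell import ctrl gives the robot as it stands.
- The arm moves only by the tool drive_tool, never from a script. Its argument "moves" is a list of rows, each a list of 7 numbers: the opening in per cent of the stroke, from 0 (shut) to 100 (fully open), then the shift along the world's x, y, z in cm, then the turn, a rotation vector about the world's x, y, z in rad. A call has 1 to 20 rows; each row is the pose to reach, as a shift and turn from the pose commanded when the call began; what a row does not reach only later rows make up. A row lasts 1/12 s, in which the tool goes at most 41.7 mm and 7.16 degrees, less where a joint would pass 70% of its speed; a pose out of reach is approached as far as the arm can. A call with a gripper value outside its range is refused whole. The fingers move at their own pace and stop on an object; "force" is the grip in N (left out, the last holds). Time passes only in rows, so rows that repeat a pose let the fingers close. It gives the time, the measured TCP pose, the force and the opening at its end, in the units of the state.
- ctrl.observe(): the state, without advancing time (a new reading comes with each control period).
- ctrl.camera(name): name is "side" or "top"; returns (picture, depth): 400x640x3 uint8, red, green, blue; 400x640 float32, m along the optical axis (not along the pixel's ray), 0 where there is no reading.
- ctrl.camera_model(name): a dict with "fx", "fy", "cx", "cy" (pixels), "R" (3x3) and "t" (3): a world point X has camera coordinates R X + t. Camera axes: x right, y down, z forward; pixel columns grow to the right and rows downward; lengths in m; the calibration is good to about 2 mm. A picture is of the moment at which its call begins. camera_model takes no time and is no camera call.
- ctrl.sign_off(): hands the job in, once; it reports no verdict.
The state is a dict: "time": time; "q": joint angles; "qd": joint speeds; "joint_efforts": joint torques, N m; "position": TCP position; "eef_rot": TCP orientation; "force": force on the tool from outside, world axes, zero at the start; "wrist_torque": the same for the moment, N m; "grip_width": finger opening in m.
Only numpy, scipy, OpenCV 4.12 (cv2) and the standard library are available. Lean on these libraries where they do the work, as an engineer would, in place of code of your own. Each camera call takes 0.05 s, during which the arm holds its last target. There are 200 camera calls.

## Working session

There is one attempt and no reset: what is moved stays moved. The work goes in short steps, Python scripts to look and compute and a tool call to move; the robot and the scene stay as the last step left them, time stands still between calls to the robot, and variables do not carry over. Pictures are saved under pics/ and viewed, about 8 in all and at most 12, crops included, and the job is handed in when it is done.

Besides the shell and the picture viewer there is one more tool, called after "Request:" as name([rows], argument=value, ...), one row to a line, values as JSON. drive_tool: Moves the arm, as the interface text tells. Its arguments: {"type":"object","properties":{"moves":{"type":"array"},"force":{"type":"number"}},"required":["moves"]}

```bash
mkdir -p pics
python3 - <<'E'
from workcell import ctrl
import cv2,numpy as np
s=ctrl.observe();print({k:np.round(v,3).tolist() for k,v in s.items()})
for n in("top","side"):
    p,d=ctrl.camera(n);cv2.imwrite(f"pics/{n}0.png",p[:,:,::-1]);np.save(f"pics/{n}0.npy",d)
    m=ctrl.camera_model(n);print(n,m)
E
```

```text
{'time': 0.0, 'q': [-1.305, 0.218, 1.615, -0.0, 1.311, -0.112], 'qd': [-0.001, -0.001, 0.0, -0.0, -0.001, -0.001], 'joint_efforts': [-0.001, -39.685, -30.385, -0.0, 0.01, -0.0], 'position': [0.23, -0.58, 0.23], 'eef_rot': [0.827, -0.562, -0.001, -0.001], 'force': [-0.437, -0.258, -0.347], 'wrist_torque': [-0.005, -0.002, 0.067], 'grip_width': 0.086}
top {'fx': 505.5294407479845, 'fy': 505.5294407479845, 'cx': 322.18268629406805, 'cy': 205.87391821867035, 'R': array([[ 5.73187536e-04, -9.99780975e-01,  2.09206665e-02],
       [-9.88953878e-01, -3.66764580e-03, -1.48178188e-01],
       [ 1.48222463e-01, -2.06046403e-02, -9.88739374e-01]]), 't': array([-0.06389866,  0.51603489,  1.16234079])}
side {'fx': 416.5982645456109, 'fy': 416.5982645456109, 'cx': 311.7076389207416, 'cy': 205.99614900598527, 'R': array([[-0.91337114, -0.40685406, -0.01493066],
       [-0.26231301,  0.61613684, -0.74267576],
       [ 0.31135998, -0.6744221 , -0.66948472]]), 't': array([0.45247078, 0.24602664, 0.89620167])}
```

View pics/top0.png

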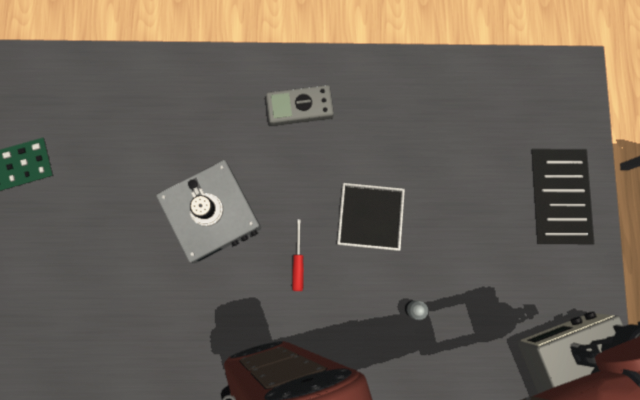

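View pics/side0.png

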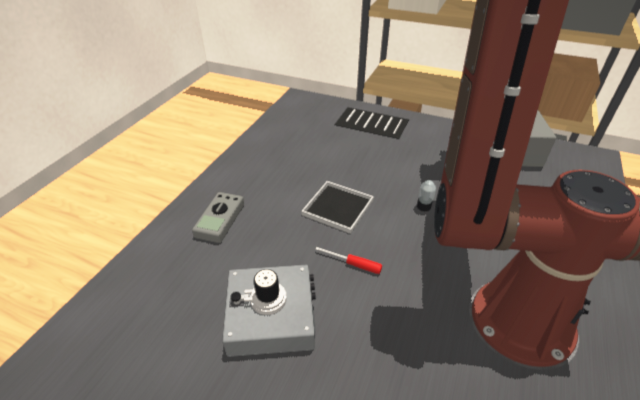

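The top view shows the case with its head at about (201,206) and the button at (193,184). The tray is at (371,217), the screwdriver at (298,255), the valve at (417,310) and the meter at (300,105). Next I'll measure these.

```bash
cat > h.py <<'E'
from workcell import ctrl
import cv2,numpy as np
def ray(n,uv,z):
    m=ctrl.camera_model(n);R,t=m["R"],m["t"]
    uv=np.atleast_2d(uv).astype(float);d=np.c_[(uv[:,0]-m["cx"])/m["fx"],(uv[:,1]-m["cy"])/m["fy"],np.ones(len(uv))]@R
    c=-R.T@t;return c+d*((z-c[2])/d[:,2])[:,None]
def cloud(n,d):
    m=ctrl.camera_model(n);v,u=np.indices(d.shape)
    P=np.stack([(u-m["cx"])/m["fx"]*d,(v-m["cy"])/m["fy"]*d,d],-1)
    return (P-m["t"])@m["R"]
def rect(pts):
    return cv2.minAreaRect((np.asarray(pts)[:,:2]*1000).astype(np.float32))
E
python3 - <<'E'
from h import *
for n,b in(("top",(150,265,155,268)),("side",(215,325,255,360))):
    d=np.load(f"pics/{n}0.npy");I=cv2.imread(f"pics/{n}0.png");P=cloud(n,d)
    ok=np.zeros(d.shape,bool);ok[b[2]:b[3],b[0]:b[1]]=1;ok&=d>0
    c=ok&(abs(P[...,2]-.06)<.006);print(n,"case",rect(P[c]),np.median(P[c][:,2]))
    h=ok&(P[...,2]>.122);p=P[h];print("headtop",h.sum(),(p[:,:2].min(0)+p[:,:2].max(0))/2,np.ptp(p[:,:2],axis=0),np.median(p[:,2]),p.mean(0))
    q=np.argwhere(ok&(I.max(2)<60)&(P[...,2]<.1)&(P[...,2]>.075));
    print("button",len(q),P[q[:,0],q[:,1]].mean(0) if len(q) else 0)
I=cv2.imread("pics/top0.png")
g=I.max(2)
m=np.zeros(g.shape,np.uint8);m[175:260,330:415]=(g[175:260,330:415]>110)*255
uv=cv2.findNonZero(m)[:,0];print("tray",rect(ray("top",uv,.016)))
d=np.load("pics/top0.npy");P=cloud("top",d)
for nm,b in(("valve",(400,435,295,325)),("meter",(260,340,80,130))):
    p=P[b[2]:b[3],b[0]:b[1]].reshape(-1,3);p=p[(p[:,2]>.03)&(p[:,2]<.2)];print(nm,p.mean(0),p.max(0),rect(p))
m=(I[...,2]>150)&(I[...,1]<60);m[:,350:]=0;m[300:]=0;print("screw",rect(ray("top",cv2.findNonZero(m.astype(np.uint8))[:,0],.015)))
a=cv2.resize(I[155:268,150:265],None,fx=5,fy=5,interpolation=cv2.INTER_CUBIC);S=cv2.imread("pics/side0.png")[255:360,215:325]
cv2.imwrite("pics/c0.png",a)
E
```

```text
top case ((503.337646484375, 204.58474731445312), (180.81369018554688, 180.64239501953125), 28.49485206604004) 0.06118611414960544
headtop 398 [0.50230627 0.20417448] [0.04614362 0.04748168] 0.1333786942192257 [0.50208405 0.20318923 0.13309097]
button 60 [0.55379204 0.23190959 0.08461953]
side case ((503.65283203125, 204.65737915039062), (180.28231811523438, 183.5284881591797), 28.483848571777344) 0.060641017671524675
headtop 434 [0.50286596 0.20449828] [0.04749258 0.0484116 ] 0.13261125310817373 [0.50102307 0.20822227 0.13177748]
button 147 [0.5190933  0.22877589 0.08846401]
tray ((495.2250671386719, -181.70558166503906), (153.9454803466797, 154.72801208496094), 84.61508178710938)
valve [ 0.27703166 -0.2752094   0.07872473] [ 0.29700241 -0.25742092  0.09409048] ((276.2818603515625, -278.069580078125), (41.659366607666016, 41.3048210144043), 13.073277473449707)
meter [ 0.77100457 -0.00703075  0.0360709 ] [0.82054141 0.07559022 0.0496987 ] ((772.2875366210938, -7.125389099121094), (80.63899993896484, 159.37933349609375), 7.93924617767334)
screw ((359.7289733886719, -5.911866188049316), (82.51643371582031, 19.031055450439453), 0.371665894985199)
```

View pics/c0.png

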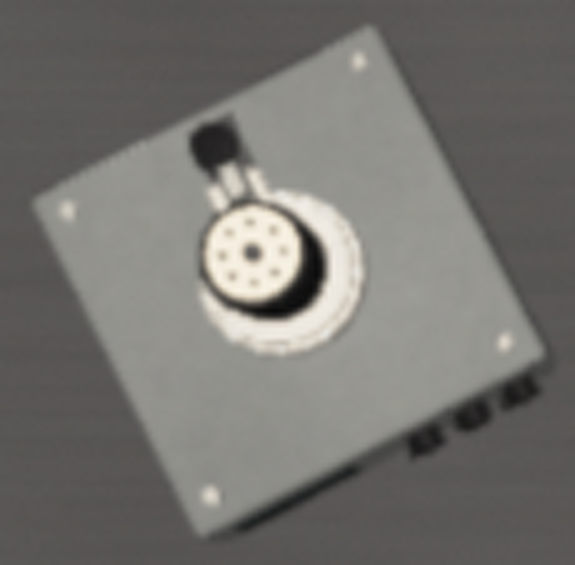

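The two views agree:
- **Mount:** (0.503, 0.2045), with its x axis at 28.5°.
- **Button:** about (0.561, 0.236).
- **Tray:** (0.495, -0.182).

All the sizes match those given. Next I'll move over the button with the gripper shut and the jaws square to the mount's x.

Request:
drive_tool([
  [0,16,40,0,0,0,0.06],
  [0,16,40,0,0,0,0.06],
  [0,16,40,0,0,0,0.06],
  [0,16,40,0,0,0,0.06],
  [0,16,40,0,0,0,0.06],
  [0,16,40,0,0,0,0.06],
  [0,16,40,0,0,0,0.06],
  [0,16,40,0,0,0,0.06],
  [0,16,40,0,0,0,0.06],
  [0,16,40,0,0,0,0.06],
  [0,16,40,0,0,0,0.06],
  [0,16,40,0,0,0,0.06],
])

```text
time: 1.1
position: [0.391, -0.1776, 0.2308]
eef_rot: [0.845, -0.534, -0.001, -0.001]
force: [0.2, -1.3, 0.5]
grip_width: 0.0
```

Request:
drive_tool([
  [0,17.2,41.8,0,0,0,0.06],
  [0,17.2,41.8,0,0,0,0.06],
  [0,17.2,41.8,0,0,0,0.06],
  [0,17.2,41.8,0,0,0,0.06],
  [0,17.2,41.8,0,0,0,0.06],
  [0,17.2,41.8,0,0,0,0.06],
  [0,17.2,41.8,0,0,0,0.06],
  [0,17.2,41.8,0,0,0,0.06],
  [0,17.2,41.8,0,0,0,0.06],
  [0,17.2,41.8,0,0,0,0.06],
  [0,17.2,41.8,0,0,0,0.06],
  [0,17.2,41.8,0,0,0,0.06],
  [0,17.2,41.8,-4,0,0,0.06],
  [0,17.2,41.8,-8,0,0,0.06],
  [0,17.2,41.8,-11,0,0,0.06],
  [0,17.2,41.8,-12.5,0,0,0.06],
  [0,17.2,41.8,-12.5,0,0,0.06],
  [0,17.2,41.8,-12.5,0,0,0.06],
])

```text
time: 2.6
position: [0.5619, 0.2354, 0.1049]
eef_rot: [0.859, -0.512, -0.001, 0.001]
force: [-0.0, -0.1, 0.2]
grip_width: 0.0003
```

Run:
```python
from h import *
s=ctrl.observe();print({k:np.round(s[k],4).tolist() for k in("time","q","position","eef_rot","force","wrist_torque","grip_width")})
out=[]
for n in("top","side"):
    p,d=ctrl.camera(n);c=p[140:280,140:300] if n=="top" else p[215:355,195:355]
    out.append(cv2.resize(c,None,fx=2.5,fy=2.5,interpolation=cv2.INTER_CUBIC)[:,:,::-1])
cv2.imwrite("pics/c1.png",np.hstack(out))
```

```text
{'time': 2.6, 'q': [0.2818, 0.3198, 1.7406, -0.0005, 1.0845, 1.3562], 'position': [0.5619, 0.2354, 0.1049], 'eef_rot': [0.8592, -0.5117, -0.001, 0.0014], 'force': [-0.0162, -0.1172, 0.2081], 'wrist_torque': [0.0359, -0.0009, 0.03], 'grip_width': 0.0003}
```

View pics/c1.png

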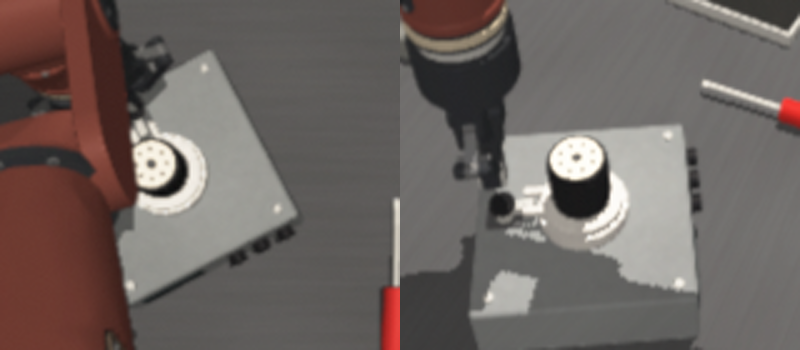

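The shut fingers are about 20 mm above the button and in line with it in the side view. I'll press slowly.

Request:
drive_tool([
  [0,0,0,-1.0,0,0,0],
  [0,0,0,-1.5,0,0,0],
  [0,0,0,-1.8,0,0,0],
  [0,0,0,-1.9,0,0,0],
  [0,0,0,-2.0,0,0,0],
  [0,0,0,-2.1,0,0,0],
  [0,0,0,-2.2,0,0,0],
  [0,0,0,-2.25,0,0,0],
  [0,0,0,-2.25,0,0,0],
])

```text
time: 3.45
position: [0.5626, 0.2371, 0.0838]
eef_rot: [0.86, -0.511, -0.0, 0.0]
force: [-0.1, -0.3, 0.1]
grip_width: 0.0004
```

Request:
drive_tool([
  [0,0,0,-0.05,0,0,0],
  [0,0,0,-0.1,0,0,0],
  [0,0,0,-0.15,0,0,0],
  [0,0,0,-0.15,0,0,0],
])

```text
time: 3.78
position: [0.5627, 0.2372, 0.0828]
eef_rot: [0.86, -0.511, 0.0, -0.0]
force: [-0.8, 0.7, 3.2]
grip_width: -0.0
```

Request:
drive_tool([
  [0,0,0,-0.05,0,0,0],
  [0,0,0,-0.1,0,0,0],
  [0,0,0,-0.15,0,0,0],
  [0,0,0,-0.2,0,0,0],
  [0,0,0,-0.25,0,0,0],
  [0,0,0,-0.25,0,0,0],
])

```text
time: 4.28
position: [0.5627, 0.2371, 0.0798]
eef_rot: [0.859, -0.511, 0.0, -0.0]
force: [-0.4, 0.1, 4.9]
grip_width: -0.0001
```

Request:
drive_tool([
  [0,0,0,-0.05,0,0,0],
  [0,0,0,-0.1,0,0,0],
  [0,0,0,-0.1,0,0,0],
])

```text
time: 4.53
position: [0.5627, 0.2372, 0.0788]
eef_rot: [0.86, -0.511, 0.0, -0.0]
force: [-0.1, 0.4, 3.4]
grip_width: 0.0003
```

Request:
drive_tool([
  [0,0,0,-0.03,0,0,0],
  [0,0,0,-0.06,0,0,0],
  [0,0,0,-0.06,0,0,0],
])

```text
time: 4.78
position: [0.5627, 0.2371, 0.0782]
eef_rot: [0.86, -0.511, 0.0, -0.0]
force: [0.5, 0.1, 4.9]
grip_width: -0.0001
```

Request:
drive_tool([
  [0,0,0,-0.03,0,0,0],
  [0,0,0,-0.06,0,0,0],
  [0,0,0,-0.06,0,0,0],
])

```text
time: 5.03
position: [0.5627, 0.2371, 0.0776]
eef_rot: [0.86, -0.511, 0.0, -0.0]
force: [-1.0, -0.5, 4.1]
grip_width: -0.0002
```

Request:
drive_tool([
  [0,0,0,-0.03,0,0,0],
  [0,0,0,-0.05,0,0,0],
  [0,0,0,-0.05,0,0,0],
])

```text
time: 5.28
position: [0.5628, 0.2371, 0.0775]
eef_rot: [0.86, -0.511, 0.0, -0.0]
force: [-1.5, 0.5, 6.0]
grip_width: 0.0001
```

Request:
drive_tool([
  [0,0,0,-0.02,0,0,0],
  [0,0,0,-0.02,0,0,0],
  [0,0,0,-0.02,0,0,0],
])

```text
time: 5.53
position: [0.5627, 0.2371, 0.0774]
eef_rot: [0.86, -0.511, 0.0, -0.0]
force: [-1.0, -0.9, 7.3]
grip_width: -0.0001
```

The button is at its stop: z stopped at 0.0774 and the force rose to 7 N. I'll rise, open and go over the head.

Request:
drive_tool([
  [0,0,0,3,0,0,0],
  [0,0,0,7,0,0,0],
  [100,0,0,9,0,0,0],
  [100,-3,-1.6,9,0,0,0],
  [100,-6,-3.25,9,0,0,0],
  [100,-6,-3.25,9,0,0,0],
  [100,-6,-3.25,9,0,0,0],
  [100,-6,-3.25,9,0,0,0],
  [100,-6,-3.25,9,0,0,0],
], force=20)

```text
time: 6.28
position: [0.5036, 0.2049, 0.167]
eef_rot: [0.859, -0.511, 0.0, -0.0]
force: [0.2, 0.3, -0.5]
grip_width: 0.0832
```

Run:
```python
from h import *
s=ctrl.observe();print({k:np.round(s[k],4).tolist() for k in("time","q","position","eef_rot","force","wrist_torque","grip_width")})
out=[]
p,d=ctrl.camera("side");c=p[195:355,195:355]
out.append(cv2.resize(c,None,fx=3,fy=3,interpolation=cv2.INTER_CUBIC)[:,:,::-1])
cv2.imwrite("pics/c2.png",np.hstack(out))
```

```text
{'time': 6.2833, 'q': [0.2572, 0.1094, 1.8634, 0.0, 1.1676, 1.3303], 'position': [0.5036, 0.2049, 0.167], 'eef_rot': [0.8595, -0.5111, 0.0004, -0.0004], 'force': [0.1769, 0.2809, -0.472], 'wrist_torque': [0.0268, -0.013, -0.0663], 'grip_width': 0.0832}
```

View pics/c2.png

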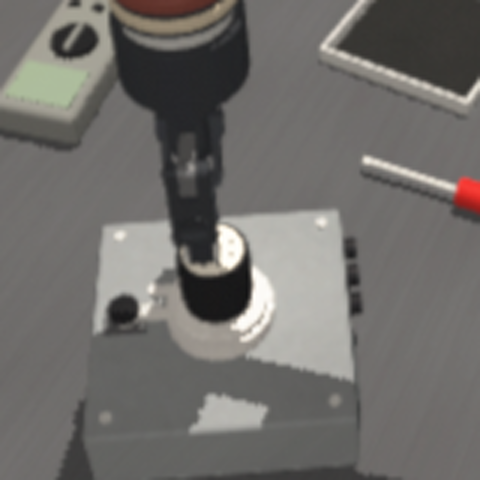

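The gripper sits over the head and the button is down. I'll descend and close to just wider than the barrel.

Request:
drive_tool([
  [100,0,0,-2.5,0,0,0],
  [100,0,0,-5,0,0,0],
  [100,0,0,-6.8,0,0,0],
  [100,0,0,-7.7,0,0,0],
  [80,0,0,-7.7,0,0,0],
  [70,0,0,-7.7,0,0,0],
  [64,0,0,-7.7,0,0,0],
  [61,0,0,-7.7,0,0,0],
  [61,0,0,-7.7,0,0,0],
], force=20)

```text
time: 7.08
position: [0.5038, 0.2049, 0.0914]
eef_rot: [0.86, -0.511, 0.001, -0.001]
force: [-0.4, -0.6, 0.2]
grip_width: 0.0523
```

Request:
drive_tool([
  [59,0,0,0,0,0,0],
  [58,0,0,0,0,0,0],
  [58,0,0,0,0,0,0],
])

```text
time: 7.33
position: [0.5028, 0.2046, 0.0903]
eef_rot: [0.859, -0.511, 0.0, -0.0]
force: [0.7, -0.5, 0.6]
grip_width: 0.0493
```

Request:
drive_tool([
  [57,0,0,0,0,0,0],
  [57,0,0,0,0,0,0],
  [57,0,0,0,0,0,0],
])

```text
time: 7.58
position: [0.5025, 0.2046, 0.0899]
eef_rot: [0.86, -0.511, -0.0, 0.0]
force: [-0.4, -0.4, 0.5]
grip_width: 0.0486
```

Request:
drive_tool([
  [56,0,0,0,0,0,0],
  [56,0,0,0,0,0,0],
  [56,0,0,0,0,0,0],
])

```text
time: 7.83
position: [0.5026, 0.2045, 0.0899]
eef_rot: [0.86, -0.511, -0.0, 0.0]
force: [-0.3, -0.3, 0.7]
grip_width: 0.0478
```

Request:
drive_tool([
  [50,0,0,0,0,0,0],
  [50,0,0,0,0,0,0],
  [50,0,0,0,0,0,0],
], force=25)

```text
time: 8.08
position: [0.5026, 0.2045, 0.09]
eef_rot: [0.86, -0.511, -0.0, 0.0]
force: [-1.3, -0.6, 2.3]
grip_width: 0.0474
```

It's gripped with almost no side force. I'll turn a little and check the torque.

Request:
drive_tool([
  [50,0,0,0,0,0,0.05],
  [50,0,0,0,0,0,0.1],
  [50,0,0,0,0,0,0.15],
  [50,0,0,0,0,0,0.2],
  [50,0,0,0,0,0,0.2],
])

```text
time: 8.5
position: [0.5028, 0.2046, 0.09]
eef_rot: [0.906, -0.422, 0.0, -0.0]
force: [0.4, 0.3, 1.0]
grip_width: 0.0472
```

```bash
cat > o.py <<'E'
from h import *
s=ctrl.observe();r=s["eef_rot"];print({k:np.round(s[k],4).tolist() for k in("time","position","force","wrist_torque","grip_width")},"yaw",2*np.arctan2(r[1],r[0]), "q5",s["q"][5])
E
python3 o.py
python3 - <<'E'
from h import *
p,d=ctrl.camera("side");np.save("pics/s3.npy",d);c=p[215:355,195:335]
cv2.imwrite("pics/c3.png",cv2.resize(c,None,fx=4,fy=4,interpolation=cv2.INTER_CUBIC)[:,:,::-1])
E
```

```text
{'time': 8.5, 'position': [0.5028, 0.2046, 0.09], 'force': [0.401, 0.2866, 0.9846], 'wrist_torque': [-0.0466, 0.0345, 0.0554], 'grip_width': 0.0472} yaw -0.8720915873897156 q5 1.129255589974974
```

View pics/c3.png

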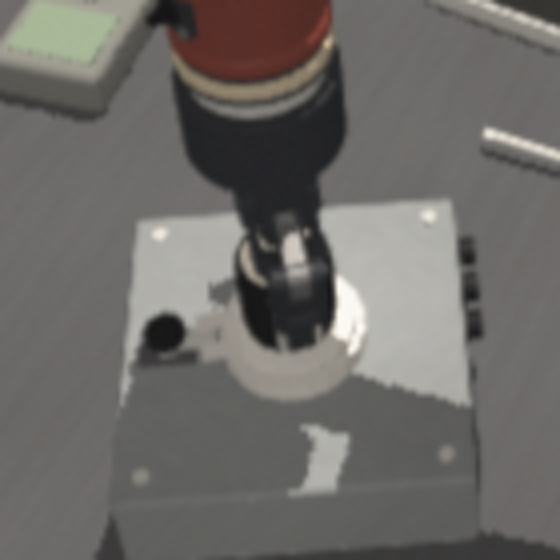

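The picture is taken with the ear still near the button. It seems to have shifted slightly, and the torque is small. I'll turn further and check again.

Request:
drive_tool([
  [50,0,0,0,0,0,0.05],
  [50,0,0,0,0,0,0.1],
  [50,0,0,0,0,0,0.15],
  [50,0,0,0,0,0,0.2],
  [50,0,0,0,0,0,0.25],
  [50,0,0,0,0,0,0.3],
  [50,0,0,0,0,0,0.35],
  [50,0,0,0,0,0,0.4],
])

```text
time: 9.22
position: [0.5028, 0.2047, 0.09]
eef_rot: [0.972, -0.234, 0.0, -0.0]
force: [0.6, -0.1, 1.3]
grip_width: 0.0474
```

```bash
python3 o.py
python3 - <<'E'
from h import *
p,d=ctrl.camera("side");np.save("pics/s4.npy",d);c=p[215:355,195:335]
cv2.imwrite("pics/c4.png",cv2.resize(c,None,fx=4,fy=4,interpolation=cv2.INTER_CUBIC)[:,:,::-1])
E
python3 o.py
```

```text
{'time': 9.2167, 'position': [0.5028, 0.2047, 0.09], 'force': [0.6214, -0.0607, 1.2724], 'wrist_torque': [-0.0187, 0.0346, -0.0479], 'grip_width': 0.0474} yaw -0.47237017405156423 q5 0.7294081918145098
{'time': 9.2667, 'position': [0.5028, 0.2047, 0.09], 'force': [-0.1301, 1.2755, 1.7673], 'wrist_torque': [0.0182, 0.0013, 0.0222], 'grip_width': 0.0476} yaw -0.4705351181873732 q5 0.7276437844455693
```

View pics/c4.png

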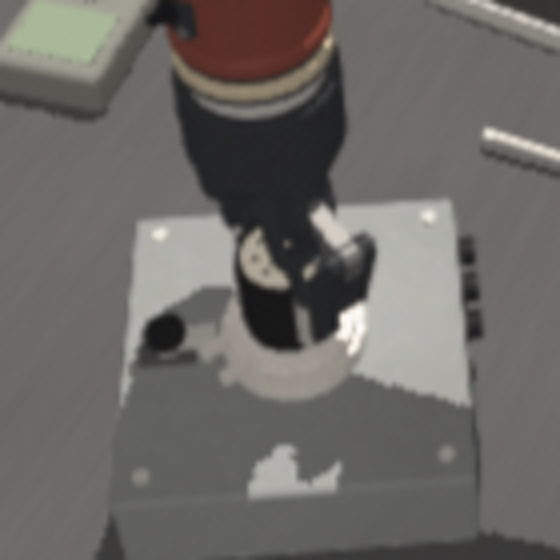

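The ear prong now shows at (228,380), below the tooth, so the head is turning with the gripper. It has turned about 0.6 rad. I'll continue in smaller steps.

Request:
drive_tool([
  [50,0,0,0,0,0,0.05],
  [50,0,0,0,0,0,0.1],
  [50,0,0,0,0,0,0.15],
  [50,0,0,0,0,0,0.2],
  [50,0,0,0,0,0,0.25],
  [50,0,0,0,0,0,0.28],
  [50,0,0,0,0,0,0.3],
  [50,0,0,0,0,0,0.3],
], force=20)

```text
time: 9.93
position: [0.5028, 0.2047, 0.0901]
eef_rot: [0.996, -0.087, 0.0, -0.0]
force: [0.1, 0.4, 1.3]
grip_width: 0.0476
```

```bash
python3 o.py
```

```text
{'time': 9.9333, 'position': [0.5028, 0.2047, 0.0901], 'force': [0.1422, 0.4161, 1.2837], 'wrist_torque': [0.0167, -0.077, -0.0178], 'grip_width': 0.0476} yaw -0.17408638137352625 q5 0.43119352389059407
```

Request:
drive_tool([
  [50,0,0,0,0,0,0.02],
  [50,0,0,0,0,0,0.04],
  [50,0,0,0,0,0,0.04],
])

```text
time: 10.18
position: [0.5028, 0.2047, 0.0901]
eef_rot: [0.998, -0.066, 0.0, -0.0]
force: [0.9, 0.7, 1.8]
grip_width: 0.0474
```

```bash
python3 o.py
```

```text
{'time': 10.1833, 'position': [0.5028, 0.2047, 0.0901], 'force': [0.8672, 0.7189, 1.7559], 'wrist_torque': [0.1167, -0.0424, 0.0298], 'grip_width': 0.0474} yaw -0.13236756576981187 q5 0.38956210013554027
```

Request:
drive_tool([
  [50,0,0,0,0,0,0.02],
  [50,0,0,0,0,0,0.04],
  [50,0,0,0,0,0,0.04],
])

```text
time: 10.43
position: [0.5028, 0.2047, 0.0901]
eef_rot: [0.999, -0.046, 0.0, -0.0]
force: [0.5, 0.6, 1.2]
grip_width: 0.0475
```

```bash
python3 o.py
```

```text
{'time': 10.4333, 'position': [0.5028, 0.2047, 0.0901], 'force': [0.5008, 0.6102, 1.2231], 'wrist_torque': [0.0761, -0.0819, 0.0448], 'grip_width': 0.0475} yaw -0.0918939316648093 q5 0.3490857782823321
```

Request:
drive_tool([
  [50,0,0,0,0,0,0.02],
  [50,0,0,0,0,0,0.04],
  [50,0,0,0,0,0,0.05],
  [50,0,0,0,0,0,0.05],
])

```text
time: 10.77
position: [0.5028, 0.2047, 0.0902]
eef_rot: [1.0, -0.021, 0.0, -0.0]
force: [0.2, 0.2, 3.4]
grip_width: 0.0474
```

```bash
python3 o.py
```

```text
{'time': 10.7667, 'position': [0.5028, 0.2047, 0.0902], 'force': [0.2399, 0.244, 3.3726], 'wrist_torque': [0.116, -0.0821, -0.0076], 'grip_width': 0.0474} yaw -0.042368892652857544 q5 0.2995554653180055
```

Request:
drive_tool([
  [50,0,0,0,0,0,0.02],
  [50,0,0,0,0,0,0.04],
  [50,0,0,0,0,0,0.05],
  [50,0,0,0,0,0,0.05],
])

```text
time: 11.1
position: [0.5028, 0.2046, 0.0902]
eef_rot: [1.0, 0.004, 0.0, -0.0]
force: [0.1, 0.4, 4.7]
grip_width: 0.0476
```

```bash
python3 o.py
```

```text
{'time': 11.1, 'position': [0.5028, 0.2046, 0.0902], 'force': [0.0709, 0.4071, 4.6625], 'wrist_torque': [0.0106, 0.0311, -0.0587], 'grip_width': 0.0476} yaw 0.007709885780425305 q5 0.24951530136620773
```

The vertical force rose from 1.3 to 4.7 N, so the lugs seem to be clear. I'll feel for the stop in small steps.

Request:
drive_tool([
  [50,0,0,0,0,0,0.01],
  [50,0,0,0,0,0,0.025],
  [50,0,0,0,0,0,0.025],
])

```text
time: 11.35
position: [0.5028, 0.2046, 0.0901]
eef_rot: [1.0, 0.016, 0.0, -0.0]
force: [1.1, 1.0, 4.3]
grip_width: 0.0476
```

```bash
python3 o.py
```

```text
{'time': 11.35, 'position': [0.5028, 0.2046, 0.0901], 'force': [1.1205, 1.0362, 4.2868], 'wrist_torque': [0.0014, -0.0047, -0.0053], 'grip_width': 0.0476} yaw 0.03282656755217246 q5 0.22434830310785014
```

Request:
drive_tool([
  [50,0,0,0,0,0,0.01],
  [50,0,0,0,0,0,0.02],
  [50,0,0,0,0,0,0.02],
])

```text
time: 11.6
position: [0.5028, 0.2046, 0.09]
eef_rot: [1.0, 0.026, 0.0, -0.0]
force: [-0.2, 0.5, 5.5]
grip_width: 0.0475
```

```bash
python3 o.py
```

```text
{'time': 11.6, 'position': [0.5028, 0.2046, 0.09], 'force': [-0.2332, 0.547, 5.4667], 'wrist_torque': [0.0571, -0.1072, -0.029], 'grip_width': 0.0475} yaw 0.0525678269151063 q5 0.2046382176351704
```

Request:
drive_tool([
  [50,0,0,0.03,0,0,0],
  [50,0,0,0.06,0,0,0],
  [50,0,0,0.1,0,0,0],
  [50,0,0,0.1,0,0,0],
])

```text
time: 11.93
position: [0.5028, 0.2046, 0.091]
eef_rot: [1.0, 0.026, 0.0, -0.0]
force: [2.2, -0.0, 4.3]
grip_width: 0.0475
```

```bash
python3 o.py
```

```text
{'time': 11.9333, 'position': [0.5028, 0.2046, 0.091], 'force': [2.2264, -0.0456, 4.3083], 'wrist_torque': [0.0066, -0.1804, -0.009], 'grip_width': 0.0475} yaw 0.05205652517688482 q5 0.20516430630748395
```

It lifts freely, with the spring still pushing up. I'll keep lifting.

Request:
drive_tool([
  [50,0,0,0.1,0,0,0],
  [50,0,0,0.2,0,0,0],
  [50,0,0,0.3,0,0,0],
  [50,0,0,0.3,0,0,0],
])

```text
time: 12.27
position: [0.5028, 0.2046, 0.0941]
eef_rot: [1.0, 0.026, 0.0, -0.0]
force: [1.2, 0.8, 4.0]
grip_width: 0.0474
```

```bash
python3 o.py
```

```text
{'time': 12.2667, 'position': [0.5028, 0.2046, 0.0941], 'force': [1.1923, 0.7535, 3.9737], 'wrist_torque': [0.0381, -0.3492, 0.0412], 'grip_width': 0.0474} yaw 0.05199796102709005 q5 0.20521187484244907
```

Request:
drive_tool([
  [50,0,0,0.1,0,0,0],
  [50,0,0,0.2,0,0,0],
  [50,0,0,0.3,0,0,0],
  [50,0,0,0.4,0,0,0],
  [50,0,0,0.4,0,0,0],
])

```text
time: 12.68
position: [0.5015, 0.2041, 0.0966]
eef_rot: [1.0, 0.026, -0.001, 0.0]
force: [3.1, 0.2, -4.5]
grip_width: 0.0473
```

```bash
python3 o.py
```

```text
{'time': 12.6833, 'position': [0.5015, 0.2041, 0.0966], 'force': [3.0927, 0.2046, -4.4756], 'wrist_torque': [0.0514, -0.574, -0.0129], 'grip_width': 0.0473} yaw 0.05203900923170467 q5 0.20521810780147914
```

A hitch: at +7 mm the force turned to -4.5 N with some side load. I'll hold and check.

Request:
drive_tool([
  [50,0,0,0,0,0,0],
  [50,0,0,0,0,0,0],
])

```text
time: 12.85
position: [0.5016, 0.2042, 0.097]
eef_rot: [1.0, 0.026, -0.001, 0.0]
force: [1.7, -0.7, -3.1]
grip_width: 0.0472
```

```bash
python3 o.py;python3 - <<'E'
from h import *
p,d=ctrl.camera("side");np.save("pics/s5.npy",d);c=p[225:345,205:345]
a=cv2.resize(c,None,fx=4,fy=4,interpolation=cv2.INTER_CUBIC)[:,:,::-1]
cv2.imwrite("pics/c5.png",cv2.convertScaleAbs(a,alpha=1.3))
E
python3 o.py
```

```text
{'time': 12.85, 'position': [0.5016, 0.2042, 0.097], 'force': [1.6908, -0.7087, -3.0734], 'wrist_torque': [-0.0562, -0.3775, 0.0003], 'grip_width': 0.0472} yaw 0.0520444037423173 q5 0.20517848899976432
{'time': 12.9, 'position': [0.5016, 0.2043, 0.0971], 'force': [1.6678, -0.3346, -4.0032], 'wrist_torque': [-0.0578, -0.2545, -0.0458], 'grip_width': 0.0474} yaw 0.052103409334486483 q5 0.20518214019020614
```

View pics/c5.png

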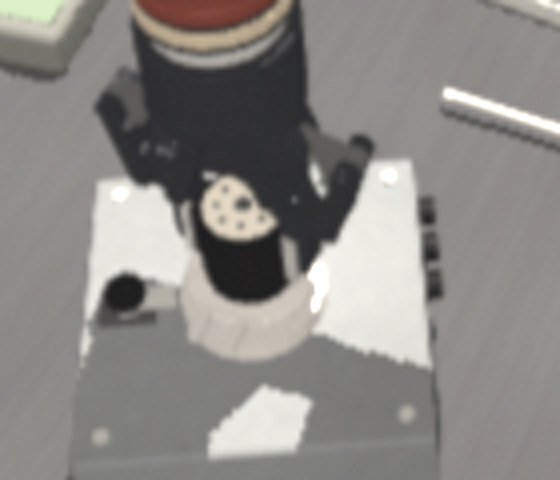

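The force settles to about the head's weight (-3 to -4 N) and the side load is falling, so the head has simply left the spring. I'll lift gently on.

Request:
drive_tool([
  [50,0,0,0,0,0,0],
  [50,0,0,0.05,0,0,0],
  [50,0,0,0.1,0,0,0],
  [50,0,0,0.1,0,0,0],
  [50,0,0,0.1,0,0,0],
])

```text
time: 13.32
position: [0.5022, 0.2046, 0.0989]
eef_rot: [1.0, 0.026, -0.0, -0.0]
force: [1.0, -0.4, -2.6]
grip_width: 0.0472
```

```bash
python3 o.py
```

```text
{'time': 13.3167, 'position': [0.5022, 0.2046, 0.0989], 'force': [0.9778, -0.3991, -2.6119], 'wrist_torque': [-0.0432, 0.0083, 0.0254], 'grip_width': 0.0472} yaw 0.05198447859921046 q5 0.20522481118224695
```

Free. I'll raise the grip for carrying and lift straight off.

Request:
drive_tool([
  [50,0,0,0.1,0,0,0],
  [50,0,0,0.25,0,0,0],
  [50,0,0,0.4,0,0,0],
  [50,0,0,0.6,0,0,0],
  [50,0,0,0.6,0,0,0],
], force=30)

```text
time: 13.73
position: [0.503, 0.2047, 0.1056]
eef_rot: [1.0, 0.026, 0.001, -0.0]
force: [-0.2, 0.6, -2.4]
grip_width: 0.0474
```

```bash
python3 o.py
```

```text
{'time': 13.7333, 'position': [0.503, 0.2047, 0.1056], 'force': [-0.2394, 0.572, -2.4384], 'wrist_torque': [0.0309, 0.0054, -0.0311], 'grip_width': 0.0474} yaw 0.05204994885996622 q5 0.205201410280583
```

Request:
drive_tool([
  [50,0,0,0.2,0,0,0],
  [50,0,0,0.5,0,0,0],
  [50,0,0,1,0,0,0],
  [50,0,0,2,0,0,0],
  [50,0,0,3.5,0,0,0],
  [50,0,0,5,0,0,0],
  [50,0,0,6.5,0,0,0],
  [50,0,0,8,0,0,0],
  [50,0,0,9,0,0,0],
  [50,0,0,9,0,0,0],
], force=40)

```text
time: 14.57
position: [0.5048, 0.2052, 0.1988]
eef_rot: [1.0, 0.026, 0.003, -0.001]
force: [0.3, 0.2, -2.5]
grip_width: 0.0469
```

```bash
python3 o.py
```

```text
{'time': 14.5667, 'position': [0.5048, 0.2052, 0.1988], 'force': [0.2998, 0.1857, -2.5195], 'wrist_torque': [-0.0281, -0.0339, -0.0109], 'grip_width': 0.0469} yaw 0.05203583005779635 q5 0.205218849898514
```

The head is off the mount. Next I'll carry it over the tray.

Request:
drive_tool([
  [50,0,-1.5,0,0,0,0],
  [50,0,-4,0,0,0,0],
  [50,0,-7,0,0,0,0],
  [50,-0.3,-10,0,0,0,0],
  [50,-0.4,-13,0,0,0,0],
  [50,-0.5,-16,0,0,0,0],
  [50,-0.6,-19,0,0,0,0],
  [50,-0.7,-22,0,0,0,0],
  [50,-0.8,-25,0,0,0,0],
  [50,-0.8,-28,0,0,0,0],
  [50,-0.8,-31,0,0,0,0],
  [50,-0.8,-34,0,0,0,0],
  [50,-0.8,-36.5,0,0,0,0],
  [50,-0.8,-38,0,0,0,0],
  [50,-0.8,-38.7,0,0,0,0],
  [50,-0.8,-38.7,-2,0,0,0],
  [50,-0.8,-38.7,-5,0,0,0],
  [50,-0.8,-38.7,-7,0,0,0],
  [50,-0.8,-38.7,-8,0,0,0],
  [50,-0.8,-38.7,-8,0,0,0],
])

```text
time: 16.23
position: [0.4918, -0.1804, 0.1113]
eef_rot: [1.0, 0.026, -0.003, -0.002]
force: [-1.7, 0.6, -3.8]
grip_width: 0.0471
```

```bash
python3 o.py;python3 - <<'E'
from h import *
out=[]
for n,b in(("side",(120,300,250,430)),("top",(150,290,290,430))):
    p,d=ctrl.camera(n);c=p[b[0]:b[1],b[2]:b[3]]
    out.append(cv2.resize(c,(400,400),interpolation=cv2.INTER_CUBIC)[:,:,::-1])
cv2.imwrite("pics/c6.png",np.hstack(out))
E
python3 o.py
```

```text
{'time': 16.2333, 'position': [0.4918, -0.1804, 0.1113], 'force': [-1.6706, 0.5748, -3.831], 'wrist_torque': [0.0129, -0.028, 0.0051], 'grip_width': 0.0471} yaw 0.05248142376569134 q5 -0.5384095434615388
{'time': 16.3333, 'position': [0.4948, -0.1821, 0.115], 'force': [0.6421, -0.0331, -2.7594], 'wrist_torque': [0.002, -0.0982, 0.001], 'grip_width': 0.0471} yaw 0.05250643861797739 q5 -0.5384547631138203
```

View pics/c6.png

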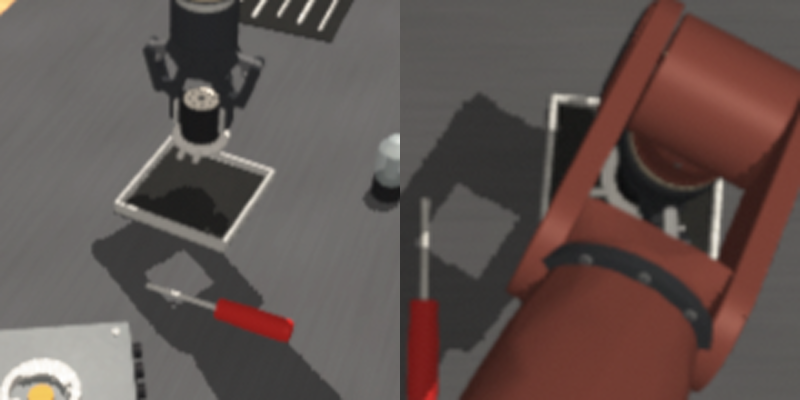

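The head is upright over the tray and TCP is at the tray's centre. I'll lower it.

Request:
drive_tool([
  [50,0,0,-1.5,0,0,0],
  [50,0,0,-3,0,0,0],
  [50,0,0,-4.5,0,0,0],
  [50,0,0,-6,0,0,0],
  [50,0,0,-7,0,0,0],
  [50,0,0,-7.6,0,0,0],
  [50,0,0,-7.7,0,0,0],
  [50,0,0,-7.8,0,0,0],
  [50,0,0,-7.8,0,0,0],
  [50,0,0,-7.8,0,0,0],
])

```text
time: 17.17
position: [0.4955, -0.1829, 0.0379]
eef_rot: [1.0, 0.026, 0.001, 0.0]
force: [0.9, -0.8, -2.6]
grip_width: 0.047
```

Request:
drive_tool([
  [50,0,0,-0.05,0,0,0],
  [50,0,0,-0.1,0,0,0],
  [50,0,0,-0.15,0,0,0],
  [50,0,0,-0.2,0,0,0],
  [50,0,0,-0.25,0,0,0],
  [50,0,0,-0.3,0,0,0],
  [50,0,0,-0.3,0,0,0],
])

```text
time: 17.75
position: [0.4944, -0.1824, 0.0337]
eef_rot: [1.0, 0.026, -0.0, -0.0]
force: [-1.0, -0.1, -3.0]
grip_width: 0.047
```

Request:
drive_tool([
  [50,0,0,-0.03,0,0,0],
  [50,0,0,-0.06,0,0,0],
  [50,0,0,-0.1,0,0,0],
  [50,0,0,-0.1,0,0,0],
  [50,0,0,-0.1,0,0,0],
])

```text
time: 18.17
position: [0.4945, -0.1824, 0.0329]
eef_rot: [1.0, 0.026, -0.0, -0.0]
force: [-0.2, -0.3, -2.6]
grip_width: 0.0474
```

Request:
drive_tool([
  [50,0,0,-0.03,0,0,0],
  [50,0,0,-0.06,0,0,0],
  [50,0,0,-0.06,0,0,0],
  [50,0,0,-0.06,0,0,0],
])

```text
time: 18.5
position: [0.4946, -0.1825, 0.0326]
eef_rot: [1.0, 0.026, -0.0, 0.0]
force: [-1.2, 1.3, -0.3]
grip_width: 0.0469
```

It's touching down. I'll go a hair lower, then release slowly and retreat upward.

Request:
drive_tool([
  [50,0,0,-0.02,0,0,0],
  [50,0,0,-0.02,0,0,0],
  [54,0,0,-0.02,0,0,0],
  [57,0,0,-0.02,0,0,0],
  [60,0,0,-0.02,0,0,0],
  [70,0,0,-0.02,0,0,0],
  [100,0,0,-0.02,0,0,0],
  [100,0,0,-0.02,0,0,0],
  [100,0,0,-0.02,0,0,0],
  [100,0,0,-0.02,0,0,0],
  [100,0,0,2,0,0,0],
  [100,0,0,4,0,0,0],
  [100,0,0,7,0,0,0],
  [100,0,0,10,0,0,0],
  [100,0,0,13,0,0,0],
  [100,0,4,15,0,0,0],
  [100,0,8,15,0,0,0],
  [100,0,12,15,0,0,0],
  [100,0,16,15,0,0,0],
  [100,0,16,15,0,0,0],
])

```text
time: 20.17
position: [0.4938, -0.0163, 0.1824]
eef_rot: [1.0, 0.029, -0.0, -0.002]
force: [-0.3, -0.3, 0.3]
grip_width: 0.0851
```

```bash
python3 o.py;python3 - <<'E'
from h import *
out=[]
for n,b in(("side",(120,300,250,430)),("top",(150,290,290,430))):
    p,d=ctrl.camera(n);c=p[b[0]:b[1],b[2]:b[3]]
    out.append(cv2.resize(c,(400,400),interpolation=cv2.INTER_CUBIC)[:,:,::-1])
    P=cloud(n,d)[b[0]:b[1],b[2]:b[3]].reshape(-1,3)
    k=(abs(P[:,0]-.495)<.07)&(abs(P[:,1]+.182)<.07)&(P[:,2]>.066)&(P[:,2]<.09);q=P[k]
    if k.any():print(n,k.sum(),(q.min(0)+q.max(0))/2,np.ptp(q,axis=0),np.median(q[:,2]))
cv2.imwrite("pics/c7.png",np.hstack(out))
E
```

```text
{'time': 20.1667, 'position': [0.4938, -0.0163, 0.1824], 'force': [-0.2677, -0.3068, 0.3296], 'wrist_torque': [-0.0293, -0.0558, -0.0282], 'grip_width': 0.0851} yaw 0.057996927965823404 q5 -0.23690953598235395
side 117 [ 0.49552562 -0.18188065  0.07328052] [0.04715447 0.0497711  0.01352274] 0.07478490370838138
top 342 [ 0.49487705 -0.18183627  0.07460051] [0.04690987 0.046723   0.01686832] 0.07563905881139266
```

View pics/c7.png

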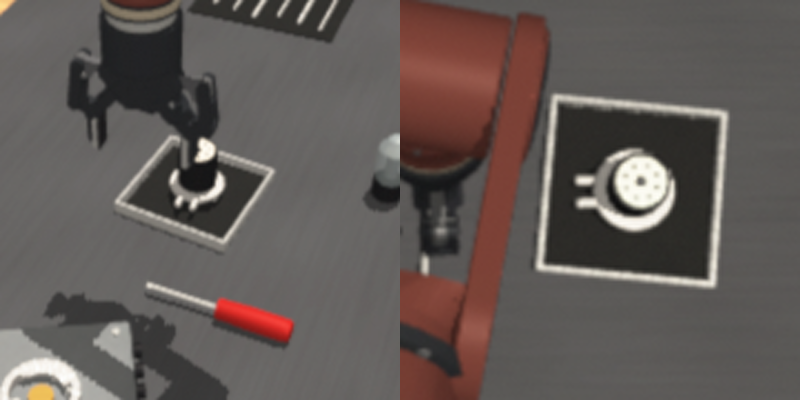

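The head stands upright in the middle of the tray, with its top at 0.075 m as expected. The gripper is clear and the screwdriver and valve look undisturbed, so I'm handing in.

```bash
python3 -c "
from workcell import ctrl
print(ctrl.sign_off())"
```

```text
the job is handed in; nothing more can be done
None
```

The adapter head is off the test set and standing in the tray, and I handed the job in at about 20 s of the 72 s allowed. No verdict was reported.

- **Button:** I pressed it to its end stop, where it stopped at z = 0.0774 m. The highest force I read was 7.3 N, against the 20 N limit.
- **Turn:** I turned the head about 1.12 rad anticlockwise. I did not feel a clear stop. I took the lugs to be clear when the upward force jumped from about 1.3 to 5 N and the turning drag stayed near zero, and the first small lift moved freely.
- **Lift:** At about 7 mm up there was a brief side load of about 3 N, with a downward force of 4.5 N, as the head left the spring. It settled by itself to the head's weight, about 2.5 N. Contact forces on the mount could not be read directly; wrist force readings stayed under 6 N from grip to lift-off.
- **Placing:** Touchdown in the tray was gentle, with readings under 3 N.

**Last checks:** Both cameras put the head within 1 mm of the tray's centre, upright, with its top at 0.075 m as expected. The gripper is open and clear, with about zero force. The screwdriver and valve looked undisturbed in the last picture. The multimeter was not in that picture, but the arm never went near it.

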